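# Set up a beam expander with spatial filter on an optical rail

## Robot

A 7-joint arm with a two-finger parallel gripper is mounted at the origin on a cart in front of the work surface, level with it; the furniture and walls round the work are solid. World frame = base frame: x ahead of the robot, y to its left, z up, the work surface at z = 0. Lengths are in mm, angles in rad, forces in N, time in s.
With the tool pointing down it reaches from about 400 to 875 mm from the base axis. Payload 6.5 kg.
Tool frame: the origin (TCP) lies on the centre line of the jaws, within the pads' length; the fingertips stand 17 mm ahead of it and the grasp point (between the pads) lies 2 mm behind it; z points along the fingers, y is the line along which they close (so a half turn about z gives the same grasp; the last joint's range is limited). The gripper opens to 88 mm and grips with 3 to 60 N. Pads are 18 mm wide; open, the fingers measure 123 mm over their backs; the gripper's body (75 mm by 187 mm) begins 45 mm behind the grasp point.
Start: joints at [-1.386, 0.536, -0.004, 1.538, 0.003, 1.067, -0.071], TCP at [161.311, 629.658, 255.716] pointing down, gripper open.
Joint ranges: [-2.7, 2.7], [-0.37, 2.16], [-1.27, 1.26], [0.24, 2.4], [-1.31, 4.45], [0.19, 1.91], [-2.76, 2.76]. Speed limits (rad/s): [2.39, 2.39, 3.14, 3.14, 3.14, 3.14, 3.14].

## Interface

Orientations are given as a 3x3 rotation matrix whose columns are the frame's x, y, z axes.
In Python, from workcell import arm gives the robot as it stands.
- The arm moves only by the shell command python3 -m pendant 'ROWS' [FORCE]. ROWS is JSON, a list that holds one entry, the list of rows, each a list of 5 numbers: the finger opening in mm, from 0 to 88.1, then the shift along the tool's x, y, z scaled (see below), then the turn about the tool's z scaled (see below). A call has exactly 5 rows; each row shifts and turns the commanded pose from where the row before left it, along the tool's axes as they then stand; what a row does not reach is not made up. The controller multiplies each number of a shift by 6 cm and each number of a turn by 10 degrees. A row lasts 1/8 s, in which the tool goes at most 62.5 mm and 10.7 degrees, less where a joint would pass 70% of its speed; a pose out of reach is approached as far as the arm can. A call with a number of a shift or a turn outside -1 to 1 is refused whole. A call with a gripper value outside its range is refused whole. The fingers move at their own pace and stop on an object; FORCE is the grip in N (left out, the last holds). Time passes only in rows, so rows that do not move let the fingers close, or fill a call up. It gives the time, the measured TCP pose, the force, the opening and the grip force at its end, in the units of the state.
- arm.sense(): the state, without advancing time (a new reading comes with each control period).
- arm.capture(name): name is "side" or "top" or "wrist"; returns the picture (384x512x3 uint8, red, green, blue); there is no depth.
- arm.camera_params(name): a dict with "vfov" (degrees; the focal length in pixels is half the picture's height over the tangent of half this angle, whatever the lens; pixels are square), "cx", "cy" (the principal point, pixels), "cam_to_world" (4x4, takes a point from camera to world coordinates). Camera axes: x right, y down, z forward; pixel columns grow to the right and rows downward; lengths in mm; the calibration is good to about 2 mm. The wrist camera is an equidistant fisheye: a pixel r from the principal point sees the ray r / f radians off the axis. A picture is of the moment at which its call begins: read the wrist's pose just before it. camera_params takes no time and is no camera call; for the wrist camera it gives the pose at the moment of the call.
- arm.hand_in(): hands the job in; it is judged then, once.
Trained networks look in the newest picture that a camera, given by its name, has taken for a name from the list of things; names that differ only in an ending like _2 or _b are one class to them, and where a whole thing is asked for, a point or a joint stands for the part that bears it (a point fixed in the world has none). Each returns a list of dicts, best first, with "conf" (0 to 1); they miss things now and then, are a little off and sometimes report something else, mostly with a low value. They report only what shows in the picture. A call takes as long as a camera call.
- arm.spot_in(camera, query): "point" ([x, y, z] in mm, in world coordinates, good to about 4 mm: the middle of the surface that is visible of it).
- arm.masks_of(camera, query): "pixels" (384x512 bool, what is visible of it).
The state is a dict: "clock": time; "qpos": joint angles; "joint_velocities": joint speeds; "joint_efforts": joint torques, N m; "ee_pos": TCP position; "orientation": TCP orientation; "ft_force": force on the tool from outside, world axes, zero at the start; "torque": the same for the moment, N m; "width": opening from 0.0 (shut) to 1.0 (fully open); "gripper_force": force on a finger pad.
Only numpy, scipy, OpenCV 4.12 (cv2) and the standard library are available. Lean on these libraries where they do the work, as an engineer would, in place of code of your own. Each camera call takes 0.05 s, during which the arm holds its last target. There are 200 camera calls.

## Task

Set up the beam expander on the optical rail in front of the laser: going away from the laser's front face, seat the iris diaphragm at 40 mm, the small lens 45 mm beyond the iris, the pinhole 45 mm beyond the small lens and the large lens 70 mm beyond the pinhole (all measured centre to centre, within about 10 mm). Each rider has to sit fully down astride the rail, square to the beam, and be let go. Never tip an optic over, and do not shove the post holder or the two bottles that stand among them.

Things in the scene. Friction and masses are not known exactly. Their poses are not given: they have to be found in the camera images.
- rail: Fixed aluminium optical rail, 290 (x) x 46 x 20 mm high; prism section, 18 mm wide on top, 34 mm at 5 mm height. Origin: centre of underside, on the table. x: along the rail, away from the laser. Left of it stand instruments, 0.26 m high (x 0.24 to 0.61, y -0.10 to 0.22 m): close the jaws along the rail so that a wide hand clears them. Right of its far end: drawer cabinet, 0.15 m high, from x = 0.67.
- laser: Laser: silver tube 24 mm across, 85 mm long, black front ring, fixed on the rail near its -x end, shining along its own and the rail's +x. Origin: straight below the centre of the tube's front face, on the rail's centre line, 66 mm below the beam and 7 mm above the rail's underside. The tube reaches back to x = -85 mm. (A shelf hangs 0.63 m above the table beyond x = 0.57 m.)
- iris: Iris: black ring 40 mm, dark leaves, 8 mm hole, lever to y = 36 mm. Rider: dark block 30 (x) x 50 (y) x 22 mm, tapering groove below along x drops over the rail and centres itself. Origin: centre of rider's underside, 7 mm above the rail's underside when seated. x = beam axis, either way round serves; optic centre at z = 66 mm. Grip the mount's flat faces (12 mm apart along x) at z = 66-76 mm. 0.2 kg.
- small_lens: Small lens: black ring 30 mm, clear glass; 81 mm high. Rider: dark block 30 (x) x 50 (y) x 22 mm, tapering groove below along x drops over the rail and centres itself. Origin: centre of rider's underside, 7 mm above the rail's underside when seated. x = beam axis, either way round serves; optic centre at z = 66 mm. Grip the mount's flat faces (12 mm apart along x) at z = 66-76 mm. 0.2 kg.
- pinhole: Pinhole: black 40 mm square plate, steel disc, knobs on top and +y. Rider: dark block 30 (x) x 50 (y) x 22 mm, tapering groove below along x drops over the rail and centres itself. Origin: centre of rider's underside, 7 mm above the rail's underside when seated. x = beam axis, either way round serves; optic centre at z = 66 mm. Grip the mount's flat faces (12 mm apart along x) at z = 66-76 mm. 0.2 kg.
- large_lens: Large lens: black ring 50 mm, clear glass; 91 mm high. Rider: dark block 30 (x) x 50 (y) x 22 mm, tapering groove below along x drops over the rail and centres itself. Origin: centre of rider's underside, 7 mm above the rail's underside when seated. x = beam axis, either way round serves; optic centre at z = 66 mm. Grip the mount's flat faces (12 mm apart along x) at z = 66-76 mm. 0.2 kg.
- post_holder: Bystander: black post holder, upright tube with a foot and a side screw, 32 x 42 mm, 50 mm high, loose. Origin: centre of its underside. Not to be moved.
- oil_bottle: Bystander: white bottle with black cap, 26 mm in diameter, 67 mm high, loose. Origin: centre of its underside. Not to be moved.
- ethanol_vial: Bystander: clear bottle with blue cap, 32 mm in diameter, 68 mm high, loose. Origin: centre of its underside. Not to be moved.

How it is judged (in metres and radians):
At the end, for the whole second after the job is handed in: All four riders rest seated on the rail (origin 7 +/- 3 mm above its underside, within 4 mm of its centre line), square within 0.12 rad, upright. Iris 40 +/- 12 mm ahead of the laser front; small lens 45, pinhole another 45, large lens another 70 mm on, each +/- 10 mm (z of iris in the frame of rail between 0.004 and 0.0105 m and y of iris in the frame of rail between -0.004 and 0.004 m and angle between the x axis of each of iris, small_lens, pinhole, large_lens and the x axis of rail, either way round below 0.12 rad and angle between each of iris, small_lens, pinhole, large_lens's own z axis and vertical below 0.08 rad and linear speed of each of iris, small_lens, pinhole, large_lens below 0.02 m/s and angular speed of each of iris, small_lens, pinhole, large_lens below 0.2 rad/s and z of small_lens in the frame of rail between 0.004 and 0.0105 m and y of small_lens in the frame of rail between -0.004 and 0.004 m and z of pinhole in the frame of rail between 0.004 and 0.0105 m and y of pinhole in the frame of rail between -0.004 and 0.004 m and z of large_lens in the frame of rail between 0.004 and 0.0105 m and y of large_lens in the frame of rail between -0.004 and 0.004 m and x of iris in the frame of laser between 0.028 and 0.052 m and horizontal distance between iris and small_lens between 0.035 and 0.055 m and horizontal distance between small_lens and pinhole between 0.035 and 0.055 m and horizontal distance between pinhole and large_lens between 0.06 and 0.08 m and x of small_lens in the frame of laser above 0.058 m and x of pinhole in the frame of laser above 0.093 m and x of large_lens in the frame of laser above 0.145 m); the robot touches nothing.
It fails at once if an optic tips over (more than 0.6 rad) (angle between any of iris, small_lens, pinhole, large_lens's own z axis and vertical above 0.6 rad).
It fails at once if the post holder or a bottle is shoved more than 30 mm or knocked over (distance of any of post_holder, oil_bottle, ethanol_vial from where it was at the start of the episode above 0.03 m or angle between any of post_holder, oil_bottle, ethanol_vial's own z axis and vertical above 0.6 rad).
It also fails if it takes over 102 s, if anything falls off the work surface, if the arm or the gripper's body presses on something with over 40 N, if the wrist force passes 120 N, or if a joint passes its speed limit or range.

## Working session

There is one attempt and no reset: what is moved stays moved. The work goes in short steps, Python scripts to look and compute and a shell command to move; the robot and the scene stay as the last step left them, time stands still between calls to the robot, and variables do not carry over. Pictures are saved under pics/ and viewed, at most 16 in all, crops included, and the job is handed in when it is done.

```bash
mkdir -p pics; ls; cat > h.py <<'E'
from workcell import arm
import numpy as np, cv2
def snap(c,n):
    im=arm.capture(c); cv2.imwrite(f'pics/{n}.png',im[:,:,::-1]); return im
E
python3 - <<'E'
from h import *
s=arm.sense(); print(s['clock'],s['ee_pos'],np.round(s['orientation'],3).tolist(),s['width'])
for c in('top','side'):
    snap(c,c+'0'); p=arm.camera_params(c); print(c,p['vfov'],np.round(p['cam_to_world'],2).tolist())
    for q in ['rail','laser','iris','small_lens','pinhole','large_lens','post_holder','oil_bottle','ethanol_vial']:
        print(q,[(round(d['conf'],2),np.round(d['point']).tolist()) for d in arm.spot_in(c,q)[:3]])
print(arm.sense()['clock'])
E
```

```text
pics
0.0 [161.18860518 629.09735141 254.85402559] [[-0.969, 0.248, -0.0], [0.248, 0.969, -0.002], [-0.0, -0.002, -1.0]] 0.99931081054616
top 44.002076208047 [[0.02, -0.99, 0.14, 391.7], [-1.0, -0.02, -0.01, -320.93], [0.01, -0.14, -0.99, 895.83], [0.0, 0.0, 0.0, 1.0]]
rail [(0.72, [503.0, -228.0, 13.0])]
laser [(0.73, [360.0, -206.0, 86.0])]
iris [(0.82, [444.0, -325.0, 23.0]), (0.18, [626.0, -405.0, 49.0])]
small_lens [(0.89, [532.0, -406.0, 23.0])]
pinhole [(0.75, [582.0, -326.0, 48.0])]
large_lens [(0.93, [455.0, -420.0, 20.0])]
post_holder [(0.53, [519.0, -324.0, 41.0])]
oil_bottle [(0.49, [387.0, -379.0, 50.0])]
ethanol_vial [(0.82, [629.0, -405.0, 51.0])]
side 51.03808863496083 [[0.61, -0.48, 0.63, -39.68], [-0.79, -0.34, 0.5, -740.52], [-0.02, -0.81, -0.59, 547.65], [0.0, 0.0, 0.0, 1.0]]
rail [(0.56, [476.0, -237.0, 17.0])]
laser [(0.69, [353.0, -216.0, 73.0])]
iris [(0.71, [438.0, -330.0, 33.0])]
small_lens [(0.79, [530.0, -416.0, 24.0]), (0.58, [626.0, -415.0, 36.0])]
pinhole [(0.93, [584.0, -326.0, 49.0])]
large_lens [(0.76, [460.0, -429.0, 46.0])]
post_holder [(0.86, [514.0, -330.0, 28.0])]
oil_bottle [(0.6, [380.0, -388.0, 39.0]), (0.41, [513.0, -328.0, 27.0])]
ethanol_vial [(0.55, [626.0, -413.0, 36.0]), (0.51, [472.0, -234.0, 18.0])]
1.0
```

View pics/top0.png

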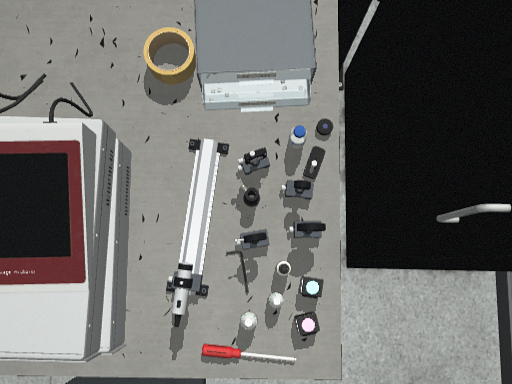

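View pics/side0.png

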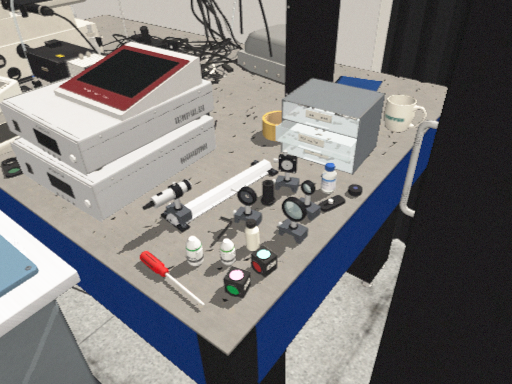

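Top: rail runs from the laser (180,290) to (208,140). The iris is at about (255,238), large lens (308,229), small lens (298,188), pinhole (255,160), post holder (251,197) and bottles (283,268) and (298,135). I'll measure these precisely next.

```bash
cat >> h.py <<'E'
def ray_to_plane(c,uv,z,p=None):
    p=p or arm.camera_params(c); T=np.array(p['cam_to_world']); f=192/np.tan(np.radians(p['vfov']/2))
    d=(np.array(uv,float).reshape(-1,2)-[p['cx'],p['cy']])/f
    r=np.linalg.norm(d,axis=1,keepdims=True)
    if c=='wrist': D=np.c_[d/np.maximum(r,1e-9)*np.sin(r),np.cos(r)]
    else: D=np.c_[d,np.ones(len(d))]
    D=D@T[:3,:3].T; o=T[:3,3]; return (o+D*((z-o[2])/D[:,2])[:,None])[:,:2]
def rect(c,q,z):
    m=arm.masks_of(c,q)[0]['pixels'].astype(np.uint8)
    cs,_=cv2.findContours(m,cv2.RETR_EXTERNAL,cv2.CHAIN_APPROX_NONE); k=max(cs,key=cv2.contourArea)[:,0]
    w=ray_to_plane(c,k,z); b=cv2.minAreaRect(w.astype(np.float32)); return b,w
E
python3 - <<'E'
from h import *
im=cv2.imread('pics/top0.png'); cv2.imwrite('pics/crop.png',cv2.resize(im[90:310,155:345],None,fx=2.7*1,fy=2.7,interpolation=cv2.INTER_CUBIC))
print(ray_to_plane('top',[[197,75],[315,70],[310,105],[204,108]],150), ray_to_plane('top',[[197,75],[315,70],[310,105],[204,108]],0))
for q in ['rail','laser','iris','small_lens','pinhole','large_lens']:
    b,w=rect('top',q,dict(rail=20,laser=73).get(q,22)); print(q,np.round(b[0]),np.round(b[1]),round(b[2],1),w.min(0).round(),w.max(0).round())
E
```

```text
[[ 699.63557048 -227.69630357]
 [ 712.43139443 -422.0633902 ]
 [ 652.12271697 -413.76992521]
 [ 643.53084954 -240.98536091]] [[ 761.56663259 -208.94471547]
 [ 776.93593246 -442.40260389]
 [ 704.49806894 -432.4411703 ]
 [ 694.17821869 -224.90644705]]
rail [ 500. -233.] [ 74. 253.] 87.6 [ 374. -275.] [ 627. -192.]
laser [ 345. -201.] [ 54. 100.] 59.8 [ 290. -239.] [ 394. -183.]
iris [ 439. -323.] [32. 59.] 10.4 [ 422. -353.] [ 458. -294.]
small_lens [ 536. -405.] [59. 36.] 84.9 [ 517. -435.] [ 553. -376.]
pinhole [ 585. -322.] [39. 60.] 22.6 [ 560. -353.] [ 611. -296.]Traceback (most recent call last):
  File "<stdin>", line 5, in <module>
  File "h.py", line 13, in rect
    m=arm.masks_of(c,q)[0]['pixels'].astype(np.uint8)
      ~~~~~~~~~~~~~~~~~^^^
IndexError: list index out of range
```

View pics/crop.png

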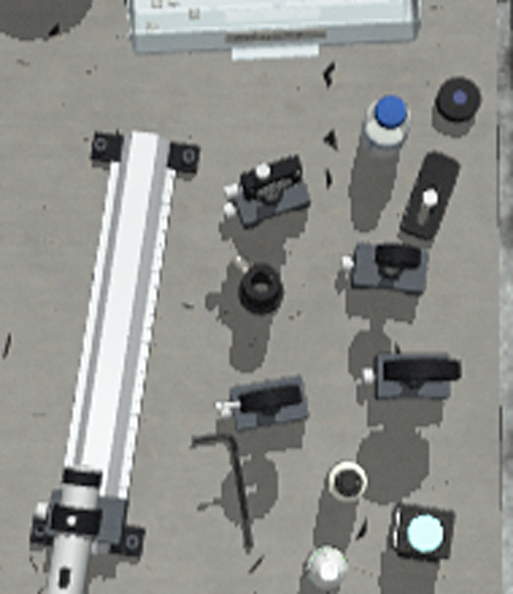

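The crop shows the rail tilted about 10°, running towards the cabinet, and the four riders each with its own yaw. The hand will reach near the cabinet, so I'll shorten the chain within tolerance. Next I plan the swing over the instruments.

```bash
cat >> h.py <<'E'
import json
def plan(wps,rmax=57,start=None):
    """wps: (x,y,z,yaw deg of tool y axis,width); prints rows"""
    s=arm.sense(); p=np.array(s['ee_pos']); R=np.array(s['orientation']); a=np.degrees(np.arctan2(R[1,1],R[0,1])); out=[]
    if start: p=np.array(start[:3],float); a=start[3]
    for x,y,z,yw,wd in wps:
        if yw is None: yw=a
        d=np.array([x,y,z])-p; da=(yw-a+90)%180-90 if abs(yw-a)>100 else yw-a
        n=max(1,int(np.ceil(np.linalg.norm(d)/rmax)),int(np.ceil(abs(da)/9.9)))
        for i in range(n):
            t=np.radians(a); Y=np.array([np.cos(t),np.sin(t),0]); Z=np.array([0,0,-1.]); X=np.cross(Y,Z)
            st=d/n; out.append([wd]+[round(float(st@v)/60,3) for v in (X,Y,Z)]+[round(-da/n/10,3)]); a+=da/n
        p=np.array([x,y,z],float)
    while len(out)%5: out.append([out[-1][0],0,0,0,0])
    for i in range(0,len(out),5): print(json.dumps(out[i:i+5]).replace(' ',''))
def st():
    s=arm.sense(); R=s['orientation']; print('t',round(s['clock'],2),'p',np.round(s['ee_pos'],1),'yaw',round(np.degrees(np.arctan2(R[1][1],R[0][1])),2),'w',round(s['width']*88.1,1),'gf',round(s['gripper_force'],1),'F',np.round(s['ft_force'],1))
E
python3 - <<'E'
from h import *
plan([(161,629,300,None,40),(430,400,340,46,40),(460,100,340,16,40),(460,-150,340,0,40),(500,-320,340,-10,40)])
im=cv2.cvtColor(cv2.imread('pics/top0.png'),cv2.COLOR_BGR2GRAY).astype(float)
L=[]
for r in range(145,262,4):
    seg=im[r,175:225]; c=np.where(seg>225)[0]+175
    L.append((r,c.min(),c.max(),len(c)) if len(c) else (r,))
print(L)
print('front',ray_to_plane('top',[[185.4,263]],85),'rail end',ray_to_plane('top',[[208.7,138.9]],20))
E
```

```text
[[40,0.002,-0.012,-0.738,-0.0],[40,-0.756,-0.369,-0.095,0.423],[40,-0.781,-0.312,-0.095,0.423],[40,-0.802,-0.254,-0.095,0.423],[40,-0.818,-0.194,-0.095,0.423]]
[[40,-0.831,-0.133,-0.095,0.423],[40,-0.838,-0.071,-0.095,0.423],[40,-0.841,-0.009,-0.095,0.423],[40,-0.639,-0.542,0.0,0.5],[40,-0.684,-0.484,0.0,0.5]]
[[40,-0.723,-0.422,0.0,0.5],[40,-0.757,-0.358,0.0,0.5],[40,-0.786,-0.29,0.0,0.5],[40,-0.808,-0.221,0.0,0.5],[40,-0.801,-0.23,0.0,0.32]]
[[40,-0.813,-0.185,0.0,0.32],[40,-0.822,-0.139,0.0,0.32],[40,-0.828,-0.093,0.0,0.32],[40,-0.832,-0.047,0.0,0.32],[40,-0.708,0.167,0.0,0.25]]
[[40,-0.7,0.197,0.0,0.25],[40,-0.691,0.228,0.0,0.25],[40,-0.681,0.258,0.0,0.25],[40,0,0,0,0],[40,0,0,0,0]]
[(145, np.int64(203), np.int64(212), 10), (149, np.int64(203), np.int64(211), 9), (153, np.int64(196), np.int64(219), 16), (157, np.int64(195), np.int64(218), 16), (161, np.int64(195), np.int64(217), 13), (165, np.int64(194), np.int64(209), 13), (169, np.int64(194), np.int64(216), 14), (173, np.int64(193), np.int64(216), 15), (177, np.int64(192), np.int64(215), 16), (181, np.int64(192), np.int64(215),
[... 204 characters left out ...]
, 12), (205, np.int64(188), np.int64(211), 16), (209, np.int64(187), np.int64(210), 16), (213, np.int64(187), np.int64(210), 15), (217, np.int64(186), np.int64(208), 15), (221, np.int64(186), np.int64(209), 14), (225, np.int64(185), np.int64(208), 16), (229, np.int64(184), np.int64(207), 15), (233, np.int64(184), np.int64(207), 15), (237, np.int64(183), np.int64(206), 16), (241, np.int64(182), np.int64(206), 15), (245, np.int64(182), np.int64(205), 16), (249, np.int64(181), np.int64(204), 15), (253, np.int64(181), np.int64(204), 15), (257, np.int64(180), np.int64(203), 16), (261, np.int64(179), np.int64(203), 16)]
front [[ 393.47482594 -211.3431167 ]] rail end [[ 626.87206213 -237.87032946]]
```

```bash
python3 -m pendant '[[[40,0,-0.01,-0.74,0],[40,-0.756,-0.369,-0.095,0.42],[40,-0.78,-0.31,-0.095,0.42],[40,-0.8,-0.254,-0.095,0.42],[40,-0.818,-0.194,-0.095,0.42]]]'
python3 -m pendant '[[[40,-0.83,-0.133,-0.095,0.42],[40,-0.838,-0.07,-0.095,0.42],[40,-0.84,-0.01,-0.095,0.42],[40,-0.64,-0.54,0,0.5],[40,-0.684,-0.484,0,0.5]]]'
python3 -m pendant '[[[40,-0.723,-0.422,0,0.5],[40,-0.757,-0.358,0,0.5],[40,-0.786,-0.29,0,0.5],[40,-0.808,-0.22,0,0.5],[40,-0.8,-0.23,0,0.32]]]' 
python3 - <<'E'
from h import *
st(); plan([(460,-150,340,0,40),(500,-320,340,-10,40)])
E
```

```text
clock: 1.92
ee_pos: [316.0, 497.5, 323.3]
orientation: [[-0.854, 0.52, 0.0], [0.52, 0.854, 0.0], [0.0, 0.001, -1.0]]
ft_force: [0.6, -0.7, 0.4]
width: 0.467
gripper_force: 0.0
clock: 2.55
ee_pos: [441.5, 299.2, 340.1]
orientation: [[-0.588, 0.809, 0.0], [0.809, 0.588, 0.0], [-0.0, 0.0, -1.0]]
ft_force: [0.8, 0.1, 0.1]
width: 0.455
gripper_force: 0.0
clock: 3.18
ee_pos: [462.1, 49.5, 340.3]
orientation: [[-0.223, 0.975, 0.001], [0.975, 0.223, 0.0], [0.0, 0.001, -1.0]]
ft_force: [0.6, 0.4, -0.5]
width: 0.456
gripper_force: 0.0
t 3.17 p [462.1  49.5 340.3] yaw 12.91 w 40.2 gf 0.0 F [ 0.6  0.4 -0.5]
[[40,-0.808,-0.194,0.001,0.323],[40,-0.818,-0.148,0.001,0.323],[40,-0.825,-0.102,0.001,0.323],[40,-0.829,-0.056,0.001,0.323],[40,-0.708,0.167,0.0,0.25]]
[[40,-0.7,0.197,0.0,0.25],[40,-0.691,0.228,0.0,0.25],[40,-0.681,0.258,0.0,0.25],[40,0,0,0,0],[40,0,0,0,0]]
```

```bash
python3 -m pendant '[[[40,-0.808,-0.194,0,0.32],[40,-0.818,-0.148,0,0.32],[40,-0.825,-0.1,0,0.32],[40,-0.83,-0.056,0,0.32],[40,-0.708,0.167,0,0.25]]]' >/dev/null
python3 -m pendant '[[[40,-0.7,0.197,0,0.25],[40,-0.69,0.228,0,0.25],[40,-0.68,0.258,0,0.25],[40,0,0,0,0],[40,0,0,0,0]]]' >/dev/null
python3 - <<'E'
from h import *
st(); p=arm.camera_params('wrist'); print({k:np.round(v,2).tolist() for k,v in p.items()})
im=snap('wrist','w1')
cv2.imwrite('pics/w1b.png',cv2.resize(im[:,:,::-1],None,fx=1.5,fy=1.5))
for q in ['rail','laser','iris','small_lens','pinhole','large_lens']:
    print(q,[(round(d['conf'],2),np.round(d['point']).tolist()) for d in arm.spot_in('wrist',q)[:2]])
E
```

```text
t 4.42 p [ 501.3 -317.4  339.8] yaw -9.73 w 39.7 gf 0.0 F [ 0.3  0.  -0. ]
{'vfov': 65.71, 'cx': 255.17, 'cy': 192.32, 'cam_to_world': [[0.99, -0.16, -0.06, 514.95], [-0.17, -0.93, -0.32, -233.9], [-0.0, 0.32, -0.95, 468.95], [0.0, 0.0, 0.0, 1.0]]}
rail [(0.81, [506.0, -224.0, 8.0])]
laser [(0.86, [362.0, -205.0, 79.0])]
iris [(0.82, [446.0, -322.0, 25.0]), (0.63, [581.0, -318.0, 18.0])]
small_lens [(0.89, [537.0, -402.0, 25.0]), (0.54, [446.0, -319.0, 25.0])]
pinhole [(0.68, [584.0, -318.0, 21.0]), (0.65, [624.0, -404.0, 48.0])]
large_lens [(0.83, [463.0, -413.0, 25.0])]
```

View pics/w1b.png

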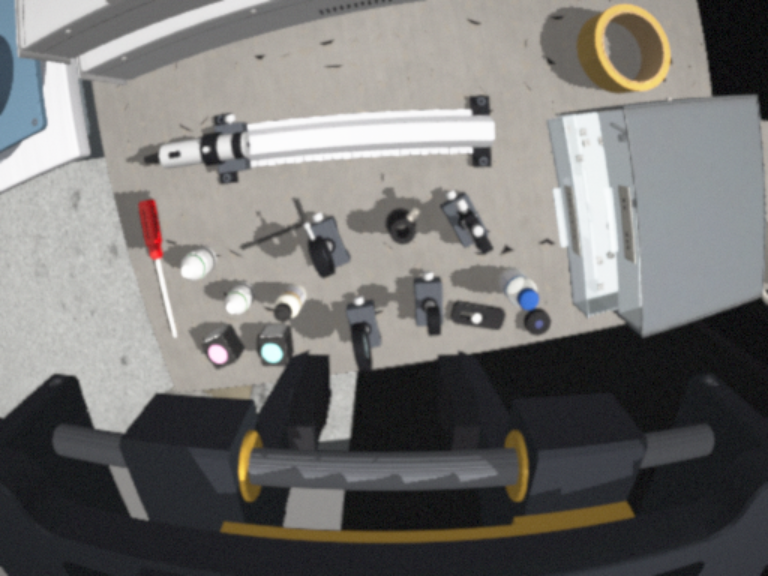

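The wrist view shows all four optics, the rail from (247,140) to (494,131) and the lower drawer standing open at (575,220), all in 1.5x pixels. I'll zoom in on the riders.

```bash
python3 - <<'E'
from h import *
im=cv2.imread('pics/w1.png'); cv2.imwrite('pics/w1c.png',cv2.resize(im[120:250,195:345],None,fx=5,fy=5,interpolation=cv2.INTER_CUBIC)[:600,:])
g=cv2.cvtColor(im,cv2.COLOR_BGR2GRAY)
for c in range(170,331,20): print(c,''.join('%4d'%v for v in g[70:114,c]))
print([int(v) for v in g[87,310:340]])
print('laser row',[int(v) for v in g[97,125:180]])
print('laser row',[int(v) for v in g[101,125:180]])
E
```

```text
170  171 173 175 176 174 177 176 175 176 174 172 184 222 246 249 245 220 202 202 213 236 249 251 251 251 252 252 252 251 251 251 248 228 189 177 177 192 229 244 243 226 187 166 167
190  172 175 176 172 173 174 174 175 178 199 235 248 249 243 217 204 205 218 243 252 252 252 252 252 252 252 252 253 251 247 224 190 179 180 201 238 243 236 218 178 164 165 168 165
210  172 172 174 174 176 176 176 207 246 250 249 241 220 206 206 220 241 250 252 252 252 252 252 252 252 252 252 250 230 193 181 180 205 240 250 250 244 192 171 172 172 175 172 171
230  177 175 174 177 177 190 227 247 250 247 228 210 205 212 233 249 252 252 252 252 252 251 252 252 251 250 240 204 183 181 189 223 249 252 250 239 196 174 172 172 171 171 170 169
250  175 178 178 174 197 236 248 249 243 220 208 207 216 237 250 251 251 251 251 251 251 251 251 251 249 232 192 179 176 190 228 249 251 248 228 192 178 175 177 173 176 176 174 176
270  173 174 177 195 231 248 249 241 216 203 204 208 236 249 251 251 251 251 251 251 251 251 251 247 231 194 178 176 190 230 248 249 243 215 179 171 175 173 175 175 174 174 173 174
290  177 181 1
[... 527 characters left out ...]
5
[251, 251, 251, 251, 251, 251, 251, 251, 251, 251, 251, 251, 251, 251, 251, 251, 251, 250, 248, 231, 189, 175, 177, 177, 175, 171, 169, 170, 174, 174]
laser row [229, 229, 230, 230, 231, 229, 224, 197, 119, 61, 75, 114, 122, 111, 82, 59, 46, 43, 80, 152, 219, 236, 237, 237, 237, 238, 238, 234, 206, 118, 50, 41, 43, 46, 69, 137, 207, 218, 198, 167, 137, 187, 237, 250, 252, 252, 251, 252, 252, 252, 252, 252, 252, 252, 252]
laser row [235, 236, 237, 235, 236, 236, 234, 219, 144, 85, 130, 173, 174, 142, 96, 57, 43, 45, 43, 105, 189, 225, 228, 227, 227, 227, 227, 226, 217, 164, 90, 47, 35, 38, 43, 82, 149, 195, 197, 187, 188, 212, 241, 249, 249, 248, 247, 245, 243, 241, 239, 238, 235, 230, 226]
```

View pics/w1c.png

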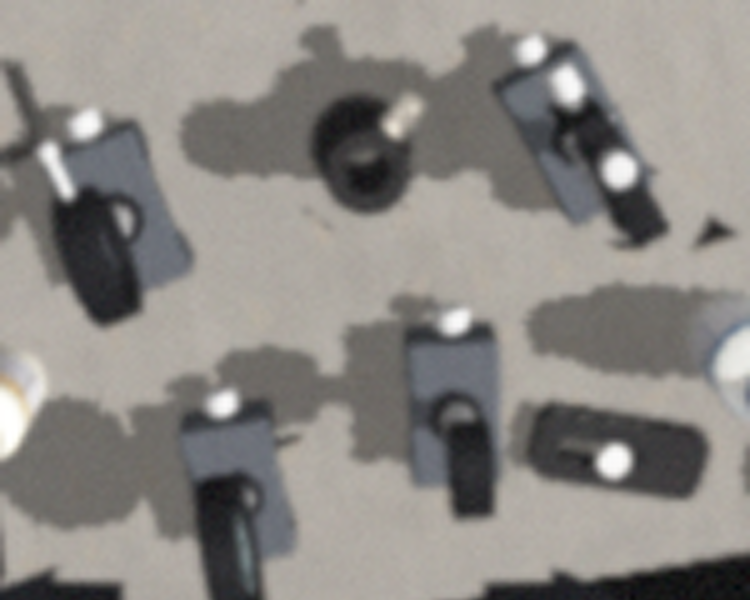

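```bash
python3 - <<'E'
from h import *
P=arm.camera_params('wrist')
def w(pts,z,s=5,o=(195,120)): return ray_to_plane('wrist',np.array(pts,float)/s+o,z,P)
def t(pts,z): return ray_to_plane('top',np.array(pts,float)/2.7+[155,90],z)
r=ray_to_plane('wrist',[[170,95.97],[210,91.9],[250,89],[290,87.45],[310,87.0],[329.5,87.2]],20,P)
print('rail',r.round(1).tolist(),np.polyfit(r[:5,0],r[:5,1],1),np.degrees(np.arctan(np.polyfit(r[:5,0],r[:5,1],1)[0])))
print('laser front',ray_to_plane('wrist',[[160.3,97]],85,P))
T=[(r_, (a+b)/2) for r_,a,b in [(153,196,219),(181,192,215),(209,187,210),(233,184,207),(257,180,203)]]
q=ray_to_plane('top',[(c,r_) for r_,c in T],12); print('rail top cam',q.round(1).tolist())
W={'iris':[(66,152),(140,135),(188,262),(148,285)],'small':[(408,345),(495,340),(498,435),(412,485)],'large':[(182,432),(270,420),(293,555),(197,480)],'pin':[(500,88),(572,50),(650,180),(578,222)]}
for k,v in W.items():
    a=w(v,22); ang=lambda d:round(np.degrees(np.arctan2(-d[0],d[1])) ,1)
    print(k,a.round(1).tolist(),'left/right edge yaw',ang(a[0]-a[3]),ang(a[1]-a[2]),'top width',np.linalg.norm(a[0]-a[1]).round(1),'lens',np.linalg.norm(a[0]-a[3]).round(1),np.linalg.norm(a[1]-a[2]).round(1))
TT={'iris':[(231,390),(303,377),(307,414),(236,428)],'small':[(355,246),(426,250),(424,292),(352,286)],'large':[(376,352),(452,357),(449,398),(374,394)],'pin':[(232,185),(303,155),(310,205),(240,226)]}
for k,v in TT.items():
    a=t(v,22); print('top',k,a.round(1).tolist(),'c',a.mean(0).round(1))
E
```

```text
rail [[387.3, -210.1], [449.3, -217.3], [508.8, -224.2], [568.0, -231.2], [598.1, -234.6], [628.1, -238.5]] [-1.16488689e-01 -1.64967639e+02] -6.644364377959401
laser front [[ 392.37975216 -211.7471117 ]]
rail top cam [[601.4, -235.7], [547.2, -229.8], [493.9, -222.2], [449.0, -218.1], [404.8, -212.3]]
iris [[429.5, -304.9], [453.2, -303.8], [460.1, -346.0], [446.3, -351.1]] left/right edge yaw 19.9 9.4 top width 23.7 lens 49.2 42.7
small [[523.7, -384.5], [551.4, -387.5], [548.3, -419.9], [518.1, -432.6]] left/right edge yaw -6.7 -5.4 top width 27.8 lens 48.5 32.6
large [[447.3, -401.5], [476.1, -402.2], [475.2, -451.2], [448.8, -419.0]] left/right edge yaw 5.0 -1.1 top width 28.9 lens 17.5 49.0
pin [[563.8, -307.8], [587.4, -299.4], [606.8, -343.5], [582.4, -353.4]] left/right edge yaw 22.2 23.8 top width 25.0 lens 49.3 48.2
top iris [[447.1, -302.0], [456.8, -350.8], [431.7, -353.8], [421.5, -305.9]] c [ 439.3 -328.1]
top small [[548.1, -385.7], [546.1, -434.9], [516.8, -433.4], [520.1, -383.8]] c [ 532.8 -409.4]
top large [[474.7, -400.5], [472.2, -452.6], [444.2, -450.4], [446.0, -399.3]] c [ 459.3 -425.7]
top pin [[589.6, -299.7], [612.0, -348.8], [576.4, -354.2], [560.7, -305.8]] c [ 584.7 -327.1]
```

```bash
python3 - <<'E'
from h import *
plan([(440,-329,140,11,40)])
E
```

```text
[[40,-0.091,-0.244,0.834,-0.518],[40,-0.068,-0.252,0.834,-0.518],[40,-0.045,-0.257,0.834,-0.518],[40,-0.022,-0.26,0.834,-0.518],[40,0,0,0,0]]
```

```bash
python3 -m pendant '[[[40,-0.09,-0.244,0.834,-0.52],[40,-0.07,-0.252,0.834,-0.52],[40,-0.045,-0.257,0.834,-0.52],[40,-0.02,-0.26,0.834,-0.52],[40,0,0,0,0]]]' >/dev/null
python3 - <<'E'
from h import *
st(); im=snap('wrist','w2')
cv2.imwrite('pics/w2b.png',cv2.resize(im[:,:,::-1],None,fx=1.5,fy=1.5))
P=arm.camera_params('wrist'); print(np.round(P['cam_to_world'],2).tolist())
E
```

```text
t 5.4 p [ 436.9 -328.3  137.5] yaw 10.9 w 39.9 gf 0.0 F [0.3 0.6 0.8]
[[0.98, 0.18, 0.06, 422.94], [0.19, -0.93, -0.32, -246.27], [-0.0, 0.32, -0.95, 269.05], [0.0, 0.0, 0.0, 1.0]]
```

View pics/w2b.png

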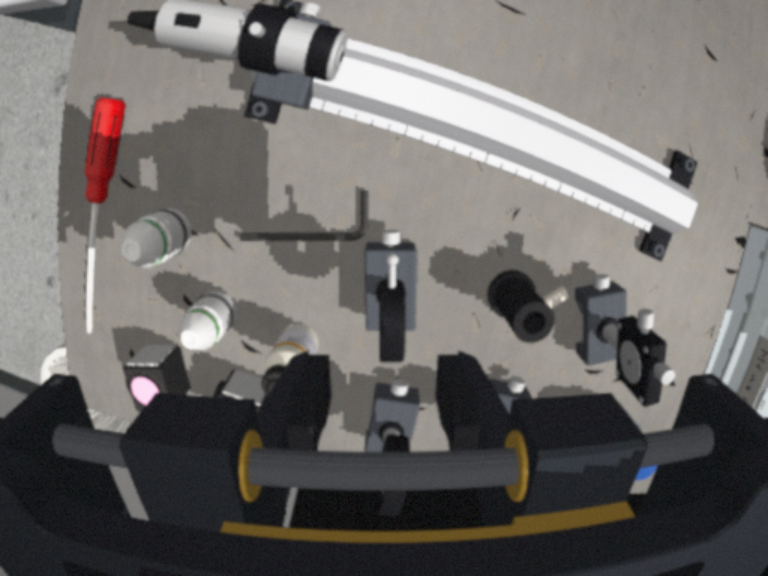

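The wrist view shows the rider square between the jaws, with top-face corners at (366,250), (414,250), (416,328) and (366,328). The iris ring is at (391,340), slightly to the +x side.

```bash
python3 - <<'E'
from h import *
a=ray_to_plane('wrist',np.array([[366,250],[414,250],[416,328],[366,328]])/1.5,22); print(a.round(1).tolist(),a.mean(0))
print('ring',ray_to_plane('wrist',np.array([[380,358],[404,358],[379,285],[405,285]])/1.5,86))
m=ray_to_plane('wrist',np.array([[391,289]])/1.5,22)[0]
plan([(440.5,-329,69,11,40)])
E
```

```text
[[424.6, -307.8], [451.5, -302.6], [462.9, -349.8], [433.2, -355.5]] [ 443.07175456 -328.92854771]
ring [[ 439.54329658 -340.92189645]
 [ 450.43383725 -338.8428464 ]
 [ 432.49046138 -306.14126194]
 [ 443.53424404 -304.00763748]]
[[40,0.001,0.01,0.59,-0.006],[40,0.001,0.01,0.59,-0.006],[40,0,0,0,0],[40,0,0,0,0],[40,0,0,0,0]]
```

```bash
python3 -m pendant '[[[40,0,0.025,0.59,0],[40,0,0.025,0.59,0],[40,0,0,0,0],[0,0,0,0,0],[0,0,0,0,0]]]' 20; python3 -m pendant '[[[0,0,0,0,0],[0,0,0,0,0],[0,0,0,0,0],[0,0,0,-0.5,0],[0,0,0,-0.5,0]]]' 20
python3 - <<'E'
from h import *
st(); s=arm.sense()['ee_pos']; plan([(427.7,-214.8,s[2]+5,-6.6,0),(427.7,-214.8,100,-6.6,0)])
E
```

```text
clock: 6.08
ee_pos: [444.1, -329.8, 71.1]
orientation: [[-0.191, 0.982, 0.003], [0.982, 0.191, -0.002], [-0.002, 0.003, -1.0]]
ft_force: [-0.6, 0.4, 0.4]
width: 0.254
gripper_force: 0.0
clock: 6.7
ee_pos: [442.2, -328.5, 129.3]
orientation: [[-0.191, 0.982, -0.001], [0.982, 0.191, 0.001], [0.001, -0.001, -1.0]]
ft_force: [0.9, -0.4, -2.5]
width: 0.104
gripper_force: 20.0
t 6.7 p [ 442.2 -328.5  129.3] yaw 11.03 w 9.2 gf 20.0 F [ 0.9 -0.4 -2.5]
[[0,0.636,0.042,-0.028,0.588],[0,0.637,-0.023,-0.028,0.588],[0,0.631,-0.089,-0.028,0.588],[0,0.0,0.0,0.571,0.0],[0,0,0,0,0]]
```

```bash
python3 -m pendant '[[[0,0.636,0.042,-0.03,0.59],[0,0.637,-0.023,-0.03,0.59],[0,0.63,-0.09,-0.03,0.59],[0,0,0,0.2,0],[0,0,0,0,0]]]'>/dev/null
python3 - <<'E'
from h import *
st(); st();im=snap('wrist','w3');st();st()
cv2.imwrite('pics/w3b.png',cv2.resize(im[:,:,::-1],None,fx=1.5,fy=1.5))
E
```

```text
t 7.33 p [ 427.7 -215.3  121.8] yaw -6.61 w 8.8 gf 20.0 F [-0.1 -1.4 -2.6]
t 7.33 p [ 427.7 -215.3  121.8] yaw -6.61 w 8.8 gf 20.0 F [-0.1 -1.4 -2.6]
t 7.38 p [ 427.9 -216.1  122.2] yaw -6.69 w 8.7 gf 20.0 F [-0.1 -0.4 -2.4]
t 7.38 p [ 427.9 -216.1  122.2] yaw -6.69 w 8.7 gf 20.0 F [-0.1 -0.4 -2.4]
```

View pics/w3b.png

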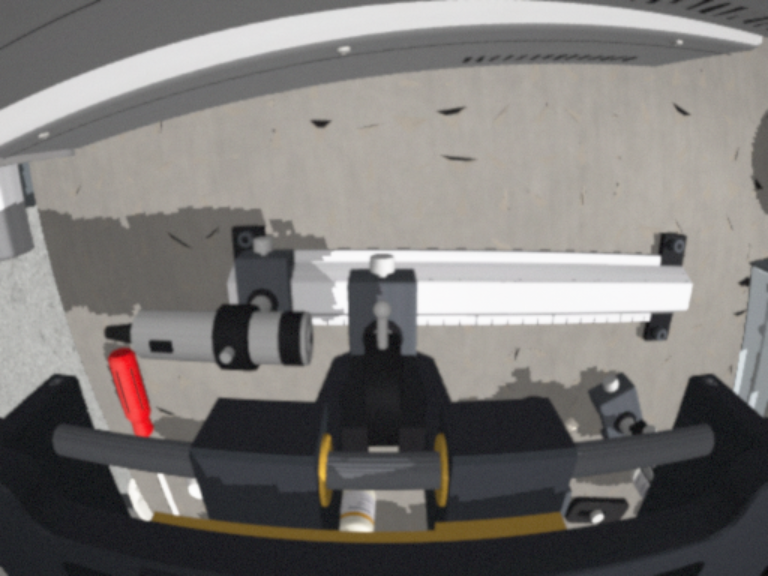

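Held iris: its rider's +y edge runs from (348,272) to (416,270), square to the rail. I'll check the lateral offset.

```bash
python3 - <<'E'
from h import *
for z in (72,74,76):
  a=ray_to_plane('wrist',np.array([[348,272],[416,270]])/1.5,z); m=a.mean(0)+25*np.array([-.1157,-.9933]); print(a.round(1).tolist(),m.round(1),'rail y',-.1165*m[0]-164.97)
st(); plan([(427.7,-214.8,90,-6.6,0),(427.7,-214.8,76,-6.6,0)])
E
```

```text
[[416.2, -183.8], [444.7, -186.2]] [ 427.5 -209.8] rail y -214.77785766934198
[[416.4, -183.2], [444.6, -185.6]] [ 427.6 -209.2] rail y -214.7866321049605
[[416.7, -182.6], [444.5, -185.0]] [ 427.7 -208.6] rail y -214.795406540579
t 7.38 p [ 427.9 -216.1  122.2] yaw -6.69 w 8.7 gf 20.0 F [-0.1 -0.4 -2.4]
[[0,0.022,-0.006,0.537,-0.009],[0,0.0,0.0,0.233,-0.0],[0,0,0,0,0],[0,0,0,0,0],[0,0,0,0,0]]
```

```bash
python3 -m pendant '[[[0,0.02,0,0.4,0],[0,0,0,0.13,0],[0,0,0,0.1,0],[0,0,0,0.06,0],[0,0,0,0,0]]]'; python3 - <<'E'
from h import *
st()
E
```

```text
clock: 8.0
ee_pos: [428.5, -214.3, 81.2]
orientation: [[0.116, 0.993, 0.0], [0.993, -0.116, -0.0], [-0.0, 0.0, -1.0]]
ft_force: [0.6, -0.2, -2.5]
width: 0.102
gripper_force: 20.0
t 8.0 p [ 428.5 -214.3   81.2] yaw -6.68 w 9.0 gf 20.0 F [ 0.6 -0.2 -2.5]
```

```bash
python3 -m pendant '[[[0,0,0,0.05,0],[0,0,0,0.02,0],[0,0,0,0.01,0],[0,0,0,0,0],[0,0,0,0,0]]]'; python3 - <<'E'
from h import *
st()
E
```

```text
clock: 8.62
ee_pos: [428.8, -214.9, 76.9]
orientation: [[0.117, 0.993, 0.001], [0.993, -0.117, -0.001], [-0.001, 0.001, -1.0]]
ft_force: [-1.3, -1.1, 5.0]
width: 0.103
gripper_force: 20.1
t 8.62 p [ 428.8 -214.9   76.9] yaw -6.7 w 9.0 gf 20.1 F [-1.3 -1.1  5. ]
```

```bash
python3 -m pendant '[[[20,0,0,0,0],[20,0,0,0,0],[20,0,0,-0.3,0],[20,0,0,-0.6,0],[20,0,0,-0.6,0]]]'; python3 - <<'E'
from h import *
st();plan([(534.5,-409,140,-4.5,40)])
E
```

```text
clock: 9.25
ee_pos: [428.1, -214.0, 168.1]
orientation: [[0.116, 0.993, -0.0], [0.993, -0.116, 0.0], [0.0, -0.0, -1.0]]
ft_force: [-0.1, 1.0, 0.4]
width: 0.227
gripper_force: 0.0
t 9.25 p [ 428.1 -214.   168.1] yaw -6.69 w 20.0 gf 0.0 F [-0.1  1.   0.4]
[[40,-0.755,0.535,0.117,-0.055],[40,-0.76,0.528,0.117,-0.055],[40,-0.765,0.52,0.117,-0.055],[40,-0.77,0.513,0.117,-0.055],[40,0,0,0,0]]
```

```bash
python3 -m pendant '[[[40,-0.755,0.535,0.117,-0.055],[40,-0.76,0.528,0.117,-0.055],[40,-0.765,0.52,0.117,-0.055],[40,-0.77,0.513,0.117,-0.055],[40,0,0,0,0]]]'>/dev/null; python3 - <<'E'
from h import *
im=snap('wrist','w4');st()
cv2.imwrite('pics/w4b.png',cv2.resize(im[:,:,::-1],None,fx=1.5,fy=1.5))
E
```

```text
t 9.93 p [ 534.4 -410.4  138.6] yaw -4.55 w 40.0 gf 0.0 F [-0.8  1.   0.3]
```

View pics/w4b.png

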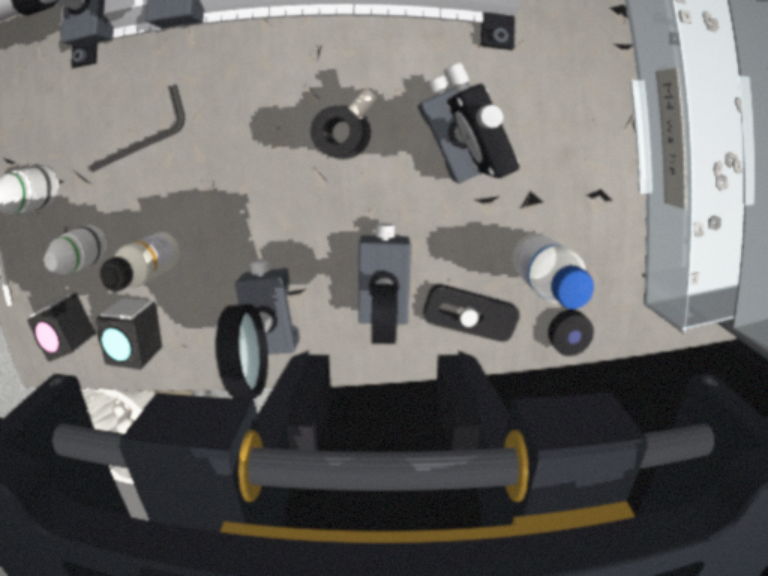

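Small lens is centred between the jaws: rider columns 360–410, rows 240–322.

```bash
python3 - <<'E'
from h import *
a=ray_to_plane('wrist',np.array([[360,243],[410,243],[409,322],[361,322]])/1.5,22); print(a.round(1).tolist(),a.mean(0)); m=a.mean(0)
plan([(m[0],m[1],69,-4.5,40)])
E
```

```text
[[523.0, -381.5], [551.1, -383.8], [547.6, -432.1], [518.9, -429.8]] [ 535.16215201 -406.78789295]
[[40,0.03,0.004,0.58,-0.002],[40,0.03,0.004,0.58,-0.002],[40,0,0,0,0],[40,0,0,0,0],[40,0,0,0,0]]
```

```bash
python3 -m pendant '[[[40,0.025,0,0.58,0],[40,0.025,0,0.58,0],[40,0,0,0,0],[0,0,0,0,0],[0,0,0,0,0]]]' 20; python3 -m pendant '[[[0,0,0,0,0],[0,0,0,0,0],[0,0,0,0,0],[0,0,0,-0.85,0],[0,0,0,-0.85,0]]]' 20
python3 - <<'E'
from h import *
st(); s=arm.sense()['ee_pos']; plan([(469.4,-219.7,s[2]+2,-6.6,0),(469.4,-219.7,120,-6.6,0)])
E
```

```text
clock: 10.55
ee_pos: [535.9, -406.5, 70.7]
orientation: [[0.078, 0.997, 0.002], [0.997, -0.078, -0.002], [-0.001, 0.002, -1.0]]
ft_force: [-0.5, 0.4, 0.2]
width: 0.253
gripper_force: 0.0
clock: 11.18
ee_pos: [534.4, -405.5, 171.0]
orientation: [[0.078, 0.997, -0.002], [0.997, -0.078, 0.001], [0.001, -0.002, -1.0]]
ft_force: [1.1, -0.4, -1.2]
width: 0.128
gripper_force: 20.0
t 11.18 p [ 534.4 -405.5  171. ] yaw -4.48 w 11.3 gf 20.0 F [ 1.1 -0.4 -1.2]
[[0,0.751,-0.33,-0.008,0.053],[0,0.748,-0.337,-0.008,0.053],[0,0.744,-0.344,-0.008,0.053],[0,0.741,-0.351,-0.008,0.053],[0,0.0,0.0,0.884,-0.0]]
```

```bash
python3 -m pendant '[[[0,0.751,-0.33,0,0.053],[0,0.748,-0.337,0,0.053],[0,0.744,-0.344,0,0.053],[0,0.741,-0.35,0,0.053],[0,0,0,0.6,0]]]'>/dev/null; python3 - <<'E'
from h import *
im=snap('wrist','w5');st()
cv2.imwrite('pics/w5b.png',cv2.resize(im[:,:,::-1],None,fx=1.5,fy=1.5))
E
```

```text
t 11.85 p [ 468.6 -216.5  131. ] yaw -6.35 w 11.3 gf 20.0 F [-2.2  0.9 -4.8]
```

View pics/w5b.png

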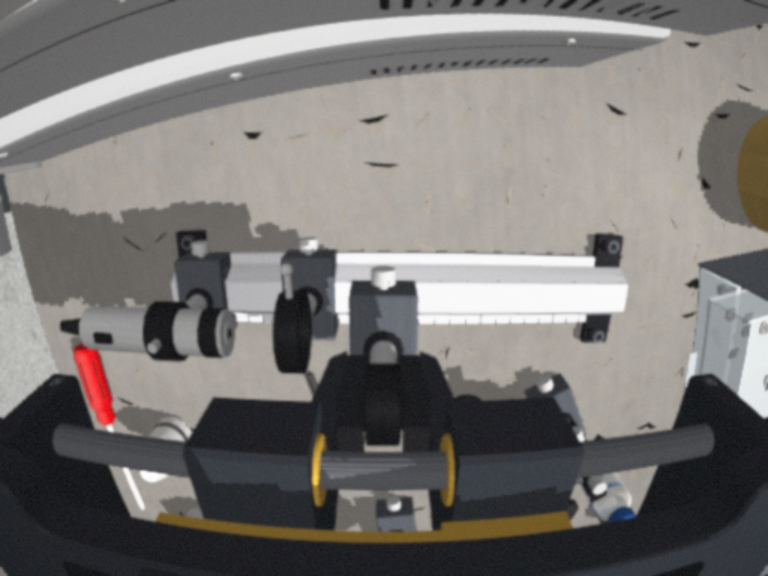

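Iris sits square on the rail, rider corners (284,255) and (336,253). The held small lens has its rider edge from (350,284) to (416,282).

```bash
python3 - <<'E'
from h import *
L=np.array([392.9,-210.7]);u=np.array([.9933,-.1157]);n=np.array([.1157,.9933])
P=arm.camera_params('wrist')
def f(uv,z): a=ray_to_plane('wrist',np.array(uv)/1.5,z,P)-L; print(z,np.c_[a@u,a@n].round(1).tolist())
f([[284,255],[336,253]],7); f([[284,262],[336,262],[337,337]],29); f([[350,284],[416,282]],61); f([[350,284],[416,282]],83);f([[233,330]],73)
st(); plan([(469.4,-219.5,77,-6.6,0)],rmax=15)
E
```

```text
7 [[15.6, 22.2], [47.0, 23.4]]
29 [[20.6, 24.0], [49.3, 24.0], [48.6, -20.5]]
61 [[59.3, 22.0], [90.3, 23.2]]
83 [[61.0, 29.2], [88.7, 30.3]]
73 [[3.2, 2.5]]
t 11.85 p [ 468.6 -216.5  131. ] yaw -6.35 w 11.3 gf 20.0 F [-2.2  0.9 -4.8]
[[0,-0.012,0.005,0.225,0.006],[0,-0.012,0.005,0.225,0.006],[0,-0.012,0.005,0.225,0.006],[0,-0.012,0.005,0.225,0.006],[0,0,0,0,0]]
```

```bash
python3 -m pendant '[[[0,0,0,0,0.02],[0,0,0,0.2,0],[0,0,0,0.2,0],[0,0,0,0,0],[0,0,0,0,0]]]'; python3 - <<'E'
from h import *
st(); plan([(469.4,-219.5,77,-6.6,0)],rmax=15)
E
```

```text
clock: 12.48
ee_pos: [470.2, -220.5, 110.7]
orientation: [[0.119, 0.993, 0.0], [0.993, -0.119, -0.0], [-0.0, 0.0, -1.0]]
ft_force: [0.1, 0.3, -3.2]
width: 0.128
gripper_force: 20.0
t 12.47 p [ 470.2 -220.5  110.7] yaw -6.81 w 11.3 gf 20.0 F [ 0.1  0.3 -3.2]
[[0,0.005,-0.005,0.187,-0.007],[0,0.005,-0.005,0.187,-0.007],[0,0.005,-0.005,0.187,-0.007],[0,0,0,0,0],[0,0,0,0,0]]
```

```bash
python3 -m pendant '[[[0,0.015,-0.01,0.2,-0.02],[0,0,0,0.15,0],[0,0,0,0.1,0],[0,0,0,0.05,0],[0,0,0,0,0]]]';  python3 -m pendant '[[[0,0,0,0.04,0],[0,0,0,0.02,0],[0,0,0,0,0],[0,0,0,0,0],[0,0,0,0,0]]]'
```

```text
clock: 13.1
ee_pos: [469.6, -219.1, 80.4]
orientation: [[0.115, 0.993, -0.0], [0.993, -0.115, 0.0], [0.0, -0.0, -1.0]]
ft_force: [0.3, 0.2, -0.9]
width: 0.127
gripper_force: 20.0
clock: 13.72
ee_pos: [470.1, -218.8, 77.2]
orientation: [[0.114, 0.993, 0.001], [0.993, -0.114, 0.001], [0.001, 0.001, -1.0]]
ft_force: [0.8, 3.8, 3.5]
width: 0.128
gripper_force: 20.0
```

```bash
python3 -m pendant '[[[20,0,0,0.01,0],[20,0,0,0,0],[20,0,0,-0.3,0],[20,0,0,-0.6,0],[20,0,0,-0.6,0]]]'; python3 - <<'E'
from h import *
st();plan([(585,-326.5,150,22,40)])
E
```

```text
clock: 14.35
ee_pos: [469.4, -219.7, 168.3]
orientation: [[0.116, 0.993, 0.0], [0.993, -0.116, -0.001], [-0.001, 0.0, -1.0]]
ft_force: [0.4, -0.0, 0.4]
width: 0.225
gripper_force: 0.0
t 14.35 p [ 469.4 -219.7  168.3] yaw -6.64 w 19.8 gf 0.0 F [ 0.4 -0.   0.4]
[[40,-0.515,0.706,0.102,-0.955],[40,-0.625,0.611,0.102,-0.955],[40,-0.718,0.499,0.102,-0.955],[40,0,0,0,0],[40,0,0,0,0]]
```

```bash
python3 -m pendant '[[[40,-0.515,0.706,0.1,-0.955],[40,-0.625,0.61,0.1,-0.955],[40,-0.718,0.5,0.1,-0.955],[40,0,0,0,0],[40,0,0,0,0]]]'>/dev/null; python3 - <<'E'
from h import *
im=snap('wrist','w6');st()
cv2.imwrite('pics/w6b.png',cv2.resize(im[:,:,::-1],None,fx=1.5,fy=1.5))
E
```

```text
t 15.03 p [ 584.6 -325.4  148.9] yaw 22.0 w 40.1 gf 0.0 F [-0.2  0.7  0.6]
```

View pics/w6b.png

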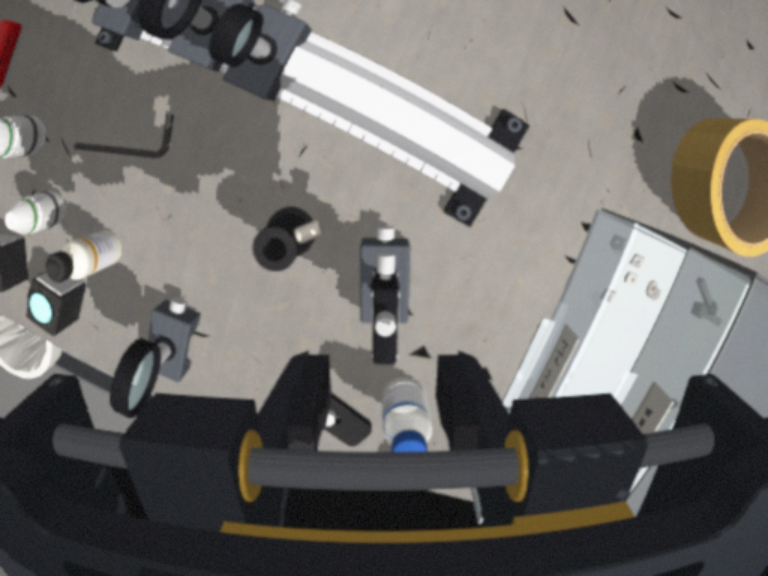

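Pinhole is square between the jaws (rider columns 362–408). I'll check the drawer clearance before descending.

```bash
python3 - <<'E'
from h import *
a=ray_to_plane('wrist',np.array([[362,243],[408,243],[408,320],[362,320]])/1.5,22); print(a.round(1).tolist(),a.mean(0)); m=a.mean(0)
for z in (60,75,110,150): print(z,ray_to_plane('wrist',np.array([[549,320],[507,400],[575,340],[640,375],[700,375],[752,280],[636,225],[685,245]])/1.5,z).round(0).tolist())
plan([(m[0],m[1],69,22,40)])
E
```

```text
[[562.9, -306.1], [588.0, -295.9], [607.2, -341.1], [580.7, -351.8]] [ 584.72282593 -323.71352078]
60 [[673.0, -298.0], [675.0, -353.0], [695.0, -303.0], [754.0, -308.0], [807.0, -292.0], [808.0, -217.0], [696.0, -229.0], [736.0, -223.0]]
75 [[664.0, -295.0], [666.0, -346.0], [685.0, -299.0], [741.0, -304.0], [790.0, -289.0], [791.0, -219.0], [686.0, -230.0], [723.0, -225.0]]
110 [[645.0, -286.0], [647.0, -329.0], [662.0, -290.0], [708.0, -294.0], [749.0, -282.0], [749.0, -224.0], [663.0, -233.0], [694.0, -229.0]]
150 [[623.0, -277.0], [624.0, -309.0], [636.0, -280.0], [671.0, -283.0], [702.0, -273.0], [703.0, -229.0], [637.0, -236.0], [660.0, -233.0]]
[[40,0.013,0.006,0.666,0.0],[40,0.013,0.006,0.666,0.0],[40,0,0,0,0],[40,0,0,0,0],[40,0,0,0,0]]
```

```bash
python3 -m pendant '[[[40,0.01,0,0.66,0],[40,0.01,0,0.5,0],[40,0,0,0.16,0],[0,0,0,0,0],[0,0,0,0,0]]]' 20; python3 -m pendant '[[[0,0,0,0,0],[0,0,0,0,0],[0,0,0,0,0],[0,0,0,-0.85,0],[0,0,0,-0.85,0]]]' 20
python3 - <<'E'
from h import *
st(); s=arm.sense()['ee_pos']; plan([(511.1,-223.7,s[2]+2,-6.6,0),(511.1,-223.7,120,-6.6,0)],rmax=50)
E
```

```text
clock: 15.65
ee_pos: [585.6, -325.2, 70.8]
orientation: [[-0.376, 0.927, 0.002], [0.927, 0.376, -0.001], [-0.002, 0.001, -1.0]]
ft_force: [0.4, 0.7, -0.2]
width: 0.257
gripper_force: 0.0
clock: 16.27
ee_pos: [584.3, -324.4, 171.7]
orientation: [[-0.376, 0.927, -0.002], [0.927, 0.376, 0.001], [0.001, -0.001, -1.0]]
ft_force: [1.2, -0.4, -1.1]
width: 0.137
gripper_force: 20.0
t 16.27 p [ 584.3 -324.4  171.7] yaw 22.06 w 12.0 gf 20.0 F [ 1.2 -0.4 -1.1]
[[0,0.671,-0.167,-0.011,0.955],[0,0.634,-0.276,-0.011,0.955],[0,0.58,-0.377,-0.011,0.955],[0,0.0,0.0,0.448,-0.0],[0,0.0,0.0,0.448,-0.0]]
```

```bash
python3 -m pendant '[[[0,0.671,-0.167,0,0.955],[0,0.634,-0.276,0,0.955],[0,0.57,-0.377,0,0.955],[0,0,0,0.45,0],[0,0,0,0.3,0]]]'>/dev/null;  python3 -m pendant '[[[0,0,0,0.1,0],[0,0,0,0.1,0],[0,0,0,0,0],[0,0,0,0,0],[0,0,0,0,0]]]'; python3 - <<'E'
from h import *
im=snap('wrist','w7');st(); plan([(511.1,-224.3,82,-6.6,0)],rmax=15)
cv2.imwrite('pics/w7b.png',cv2.resize(im[:,:,::-1],None,fx=1.5,fy=1.5))
E
```

```text
clock: 17.52
ee_pos: [512.0, -224.8, 114.6]
orientation: [[0.115, 0.993, 0.001], [0.993, -0.115, -0.0], [-0.0, 0.001, -1.0]]
ft_force: [-1.2, -0.1, -1.7]
width: 0.133
gripper_force: 20.0
t 17.57 p [ 511.9 -224.8  114.5] yaw -6.58 w 11.6 gf 20.0 F [-0.2  0.6 -1.5]
[[0,0.002,-0.005,0.181,0.001],[0,0.002,-0.005,0.181,0.001],[0,0.002,-0.005,0.181,0.001],[0,0,0,0,0],[0,0,0,0,0]]
```

View pics/w7b.png

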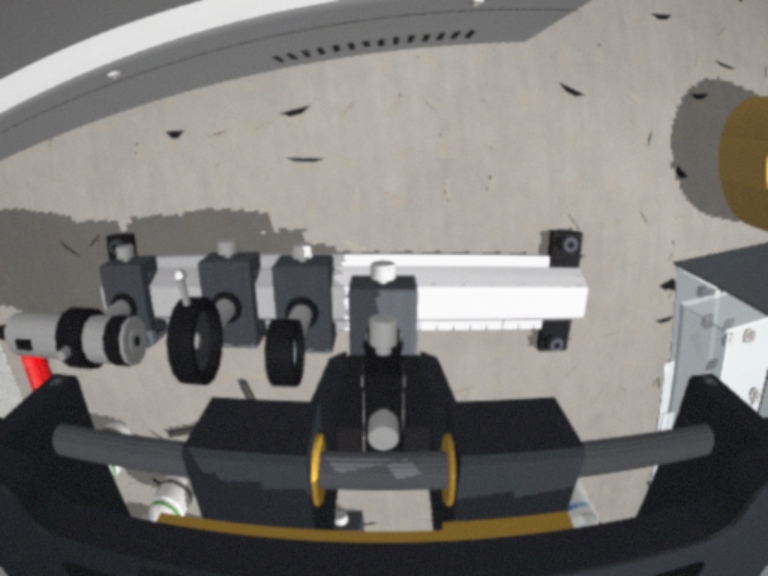

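Iris and small lens sit square on the rail, with riders at (230,300) and (305,300). The pinhole hangs square above its spot at (383,300).

```bash
python3 -m pendant '[[[0,0.005,-0.01,0.2,0],[0,0,0,0.2,0],[0,0,0,0.1,0],[0,0,0,0.05,0],[0,0,0,0,0]]]';  python3 -m pendant '[[[0,0,0,0.04,0],[0,0,0,0.02,0],[0,0,0,0.01,0],[0,0,0,0,0],[0,0,0,0,0]]]'
```

```text
clock: 18.2
ee_pos: [511.1, -224.4, 81.0]
orientation: [[0.115, 0.993, -0.0], [0.993, -0.115, -0.0], [-0.0, -0.0, -1.0]]
ft_force: [-0.7, 0.0, -1.7]
width: 0.136
gripper_force: 20.0
clock: 18.82
ee_pos: [511.2, -224.3, 77.4]
orientation: [[0.115, 0.993, 0.0], [0.993, -0.115, 0.0], [0.0, 0.0, -1.0]]
ft_force: [-2.4, 0.7, 5.4]
width: 0.134
gripper_force: 20.0
```

```bash
python3 -m pendant '[[[21,0,0,0,0],[21,0,0,0,0],[21,0,0,-0.3,0],[21,0,0,-0.6,0],[21,0,0,-0.6,0]]]'; python3 - <<'E'
from h import *
st();plan([(460,-426,145,-2,40)])
E
```

```text
clock: 19.45
ee_pos: [511.1, -224.6, 169.0]
orientation: [[0.115, 0.993, 0.0], [0.993, -0.115, -0.0], [-0.0, 0.0, -1.0]]
ft_force: [0.5, -0.2, -0.4]
width: 0.237
gripper_force: 0.0
t 19.45 p [ 511.1 -224.6  169. ] yaw -6.61 w 20.9 gf 0.0 F [ 0.5 -0.2 -0.4]
[[40,-0.858,-0.115,0.1,-0.115],[40,-0.856,-0.132,0.1,-0.115],[40,-0.853,-0.149,0.1,-0.115],[40,-0.85,-0.167,0.1,-0.115],[40,0,0,0,0]]
```

```bash
python3 -m pendant '[[[40,-0.858,-0.115,0.1,-0.115],[40,-0.856,-0.132,0.1,-0.115],[40,-0.853,-0.15,0.1,-0.115],[40,-0.85,-0.167,0.1,-0.115],[40,0,0,0,0]]]'>/dev/null; python3 - <<'E'
from h import *
im=snap('wrist','w8');st()
cv2.imwrite('pics/w8b.png',cv2.resize(im[:,:,::-1],None,fx=1.5,fy=1.5))
E
```

```text
t 20.12 p [ 458.6 -428.   144. ] yaw -2.22 w 39.9 gf 0.0 F [ 0.3 -0.1  0.2]
```

View pics/w8b.png

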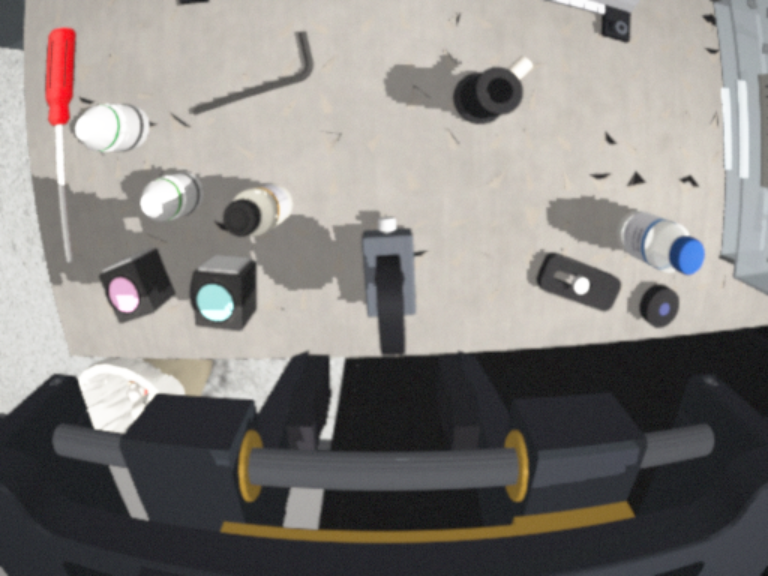

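Large lens: rider corners are (363,238), (411,236), (415,312) and (367,316), so it leans slightly against the hand.

```bash
python3 - <<'E'
from h import *
a=ray_to_plane('wrist',np.array([[363,238],[411,236],[415,312],[367,316]])/1.5,22); print(a.round(1).tolist(),a.mean(0)); m=a.mean(0)
for i,j in ((0,3),(1,2)): d=a[i]-a[j]; print(np.degrees(np.arctan2(-d[0],d[1])))
plan([(m[0],m[1],69,0,40)])
E
```

```text
[[447.6, -398.0], [475.3, -397.8], [476.8, -444.9], [447.5, -446.4]] [ 461.79708939 -421.78728138]
-0.10494039112518234
1.8655642344435945
[[40,0.053,0.025,0.625,-0.111],[40,0.053,0.026,0.625,-0.111],[40,0,0,0,0],[40,0,0,0,0],[40,0,0,0,0]]
```

```bash
python3 -m pendant '[[[40,0.04,0.025,0.625,-0.14],[40,0.04,0.025,0.5,-0.13],[40,0,0,0.12,0],[0,0,0,0,0],[0,0,0,0,0]]]' 20; python3 -m pendant '[[[0,0,0,0,0],[0,0,0,0,0],[0,0,0,0,0],[0,0,0,-0.9,0],[0,0,0,-0.9,0]]]' 20
python3 - <<'E'
from h import *
st(); s=arm.sense()['ee_pos']; plan([(573.7,-231.8,s[2]+2,-6.6,0),(573.7,-231.8,118,-6.6,0)],rmax=50)
E
```

```text
clock: 20.75
ee_pos: [463.9, -421.6, 69.8]
orientation: [[-0.012, 1.0, 0.002], [1.0, 0.012, -0.002], [-0.002, 0.002, -1.0]]
ft_force: [0.3, -0.1, 0.1]
width: 0.252
gripper_force: 0.0
clock: 21.38
ee_pos: [462.5, -420.4, 176.7]
orientation: [[-0.012, 1.0, -0.002], [1.0, 0.012, 0.001], [0.001, -0.002, -1.0]]
ft_force: [1.5, 0.2, -1.8]
width: 0.109
gripper_force: 19.5
t 21.38 p [ 462.5 -420.4  176.7] yaw 0.7 w 9.6 gf 19.5 F [ 1.5  0.2 -1.8]
[[0,0.624,0.378,-0.007,0.146],[0,0.633,0.362,-0.007,0.146],[0,0.642,0.346,-0.007,0.146],[0,0.651,0.329,-0.007,0.146],[0,0.659,0.313,-0.007,0.146]]
[[0,0.0,0.0,0.505,-0.0],[0,0.0,0.0,0.505,-0.0],[0,0,0,0,0],[0,0,0,0,0],[0,0,0,0,0]]
```

```bash
python3 -m pendant '[[[0,0.624,0.378,0,0.146],[0,0.633,0.362,0,0.146],[0,0.642,0.346,0,0.146],[0,0.651,0.33,0,0.146],[0,0.659,0.313,0,0.146]]]'>/dev/null;  python3 -m pendant '[[[0,0,0,0.5,0],[0,0,0,0.45,0],[0,0,0,0,0],[0,0,0,0,0],[0,0,0,0,0]]]'; python3 - <<'E'
from h import *
im=snap('wrist','w9');st(); plan([(573.7,-231.8,82,-6.6,0)],rmax=15)
cv2.imwrite('pics/w9b.png',cv2.resize(im[:,:,::-1],None,fx=1.5,fy=1.5))
E
```

```text
clock: 22.62
ee_pos: [574.9, -233.1, 120.5]
orientation: [[0.115, 0.993, 0.002], [0.993, -0.115, -0.001], [-0.0, 0.002, -1.0]]
ft_force: [0.7, 0.1, -2.6]
width: 0.108
gripper_force: 19.5
t 22.68 p [ 574.9 -232.9  120.4] yaw -6.6 w 9.4 gf 19.5 F [ 0.4 -0.6 -2.4]
[[0,0.005,-0.007,0.214,-0.0],[0,0.005,-0.007,0.214,-0.0],[0,0.005,-0.007,0.214,-0.0],[0,0,0,0,0],[0,0,0,0,0]]
```

View pics/w9b.png

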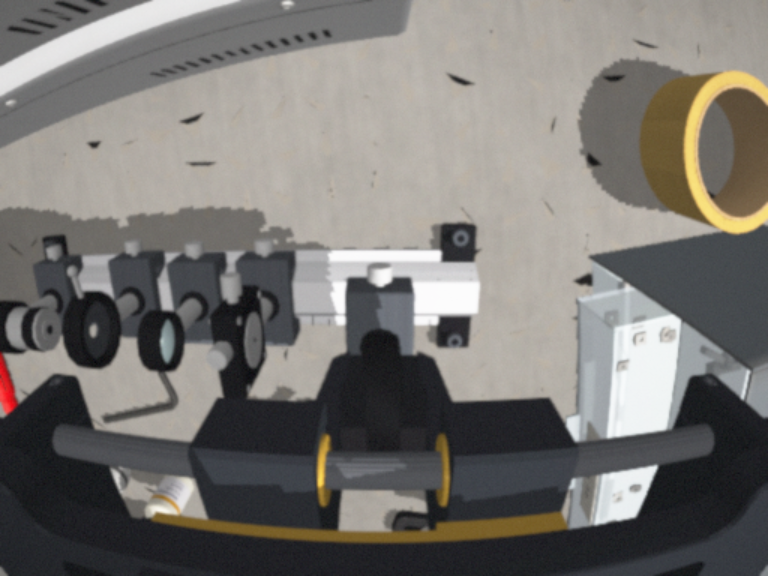

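Three riders are seated square. The large lens hangs over its spot with its rider edge from (347,282) to (413,279), nearly square.

```bash
python3 -m pendant '[[[0,0.01,-0.01,0.25,0],[0,0,0,0.2,0],[0,0,0,0.13,0],[0,0,0,0.05,0],[0,0,0,0,0]]]';  python3 -m pendant '[[[0,0,0,0.04,0],[0,0,0,0.02,0],[0,0,0,0,0],[0,0,0,0,0],[0,0,0,0,0]]]'
```

```text
clock: 23.3
ee_pos: [573.7, -232.0, 81.3]
orientation: [[0.115, 0.993, -0.0], [0.993, -0.115, -0.0], [-0.0, -0.0, -1.0]]
ft_force: [-0.4, -0.5, -4.0]
width: 0.106
gripper_force: 19.5
clock: 23.92
ee_pos: [573.8, -231.9, 78.0]
orientation: [[0.115, 0.993, 0.0], [0.993, -0.115, -0.0], [-0.0, 0.0, -1.0]]
ft_force: [0.2, -0.4, -3.1]
width: 0.104
gripper_force: 19.5
```

```bash
python3 -m pendant '[[[0,0,0,0.02,0],[0,0,0,0.01,0],[0,0,0,0,0],[0,0,0,0,0],[0,0,0,0,0]]]'
```

```text
clock: 24.55
ee_pos: [574.4, -232.3, 77.1]
orientation: [[0.115, 0.993, 0.001], [0.993, -0.115, -0.0], [-0.0, 0.002, -1.0]]
ft_force: [-1.8, 0.7, 5.8]
width: 0.109
gripper_force: 20.2
```

Contact. I'll release, rise straight up and look at the result.

```bash
python3 -m pendant '[[[22,0,0,0,0],[22,0,0,0,0],[22,0,0,-0.3,0],[22,0,0,-0.6,0],[22,0,0,-0.6,0]]]'; python3 -m pendant '[[[22,-0.6,-0.6,-0.6,0],[22,-0.6,-0.6,-0.6,0],[22,-0.2,0,-0.6,0],[22,0,0,0,0],[22,0,0,0,0]]]'; python3 - <<'E'
from h import *
im=snap('wrist','w10');st()
cv2.imwrite('pics/w10b.png',cv2.resize(im[:300,:,::-1],None,fx=1.55,fy=1.55))
for c in ('top','side'):
    im=snap(c,c+'1')
    if c=='side': cv2.imwrite('pics/s1.png',cv2.resize(im[130:260,130:350,::-1],None,fx=3.6,fy=3.6,interpolation=cv2.INTER_CUBIC))
    for q in ['iris','small_lens','pinhole','large_lens','post_holder','oil_bottle','ethanol_vial']:
        print(c,q,[(round(d['conf'],2),np.round(d['point']).tolist()) for d in arm.spot_in(c,q)[:2]])
E
```

```text
clock: 25.18
ee_pos: [573.8, -232.1, 168.2]
orientation: [[0.115, 0.993, 0.0], [0.993, -0.115, -0.0], [-0.0, 0.001, -1.0]]
ft_force: [0.5, 0.7, 0.3]
width: 0.246
gripper_force: 0.0
clock: 25.8
ee_pos: [492.8, -306.4, 274.1]
orientation: [[0.114, 0.993, 0.0], [0.993, -0.114, 0.001], [0.001, 0.0, -1.0]]
ft_force: [0.7, -0.7, -0.1]
width: 0.253
gripper_force: 0.0
t 25.85 p [ 492.6 -306.   273.5] yaw -6.52 w 22.0 gf 0.0 F [-0.5 -0.3  0.5]
top iris [(0.66, [431.0, -211.0, 62.0]), (0.52, [388.0, -380.0, 50.0])]
top small_lens []
top pinhole []
top large_lens []
top post_holder []
top oil_bottle [(0.71, [361.0, -209.0, 83.0]), (0.56, [386.0, -377.0, 50.0])]
top ethanol_vial []
side iris [(0.68, [426.0, -219.0, 25.0])]
side small_lens [(0.59, [465.0, -227.0, 27.0])]
side pinhole [(0.94, [510.0, -231.0, 47.0])]
side large_lens [(0.68, [571.0, -240.0, 54.0]), (0.28, [623.0, -415.0, 36.0])]
side post_holder [(0.69, [512.0, -328.0, 25.0])]
side oil_bottle [(0.91, [379.0, -384.0, 42.0])]
side ethanol_vial [(0.84, [623.0, -413.0, 38.0])]
```

View pics/w10b.png

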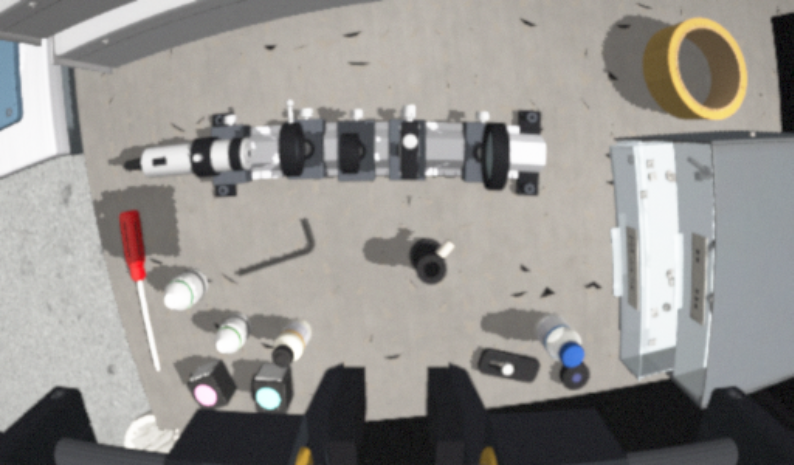

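View pics/s1.png

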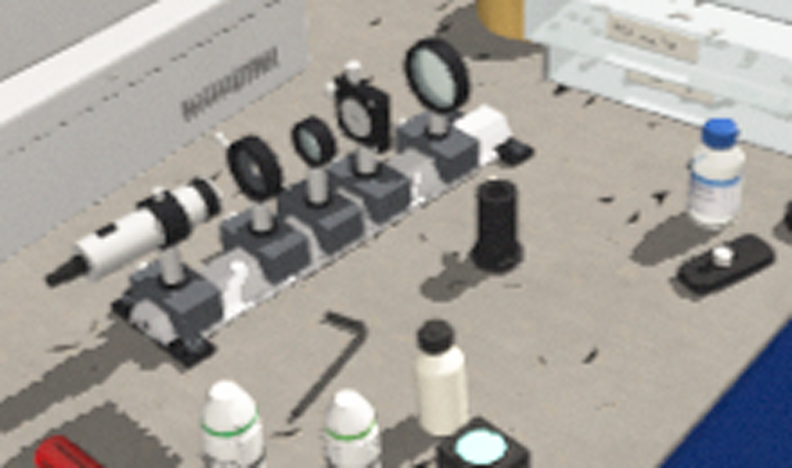

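All four are seated square and upright, and the bystanders have not moved. I'll check the pinhole-to-large-lens spacing precisely.

```bash
python3 - <<'E'
from h import *
im=cv2.imread('pics/w10.png'); cv2.imwrite('pics/w10c.png',cv2.resize(im[60:130,165:360],None,fx=4.1,fy=4.1,interpolation=cv2.INTER_CUBIC))
E
```

```text
(no output)
```

View pics/w10c.png

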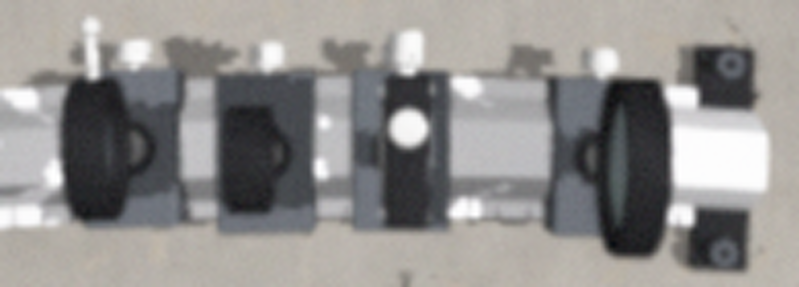

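The crop shows rider edges at columns 182 (iris right), 218–314 (small lens), 354–447 (pinhole) and 548–556 (large lens left).

```bash
python3 - <<'E'
from h import *
L=np.array([392.9,-210.7]);u=np.array([.9933,-.1157])
P=arm.camera_params('wrist'); print(np.array(P['cam_to_world'])[:3,3])
for z in (7,29):
    a=ray_to_plane('wrist',np.array([[182,190],[218,190],[314,190],[354,190],[447,190],[548,190],[556,190]])/4.1+[165,60],z,P)
    print(z,((a-L)@u).round(1))
E
```

```text
[ 501.62095509 -222.82501559  403.20232087]
7 [ 48.6  60.3  91.4 104.2 134.1 166.8 169.4]
29 [ 52.   63.1  92.4 104.5 132.7 163.6 166.1]
```

```bash
python3 -c "
from workcell import arm
print(arm.hand_in())"
```

```text
the job is handed in; nothing more can be done
None
```

The job is handed in (no verdict came back): all four optics looked seated, square and let go, at about 34, 77, 119 and 182 mm from the laser front. The large lens was kept about 18 mm short to clear the cabinet, leaving its 62.5 mm spacing from the pinhole just 2–3 mm inside the 60 mm limit. The bystanders were not disturbed.

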